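Open the filter of the analyser's vacuum unit

ROBOT

A 7-joint arm with a two-finger parallel gripper is mounted at the origin on the work surface. World frame = base frame: x ahead of the robot, y to its left, z up, the work surface at z = 0. Lengths are in m, angles in rad, forces in N, time in s.
With the tool pointing down it reaches from about 0.425 to 0.95 m from the base axis. Payload 16.7 kg.
Tool frame: the origin (TCP) lies midway between the tips of the shut fingers; the grasp point (between the pads) lies pinch_z behind it (pinch_z is the distance from the TCP to the grasp point, in m); z points along the fingers, y is the line along which they close (so a half turn about z gives the same grasp; the last joint's range is limited). The gripper opens to 94 mm and grips with 3 to 60 N. Pads are 16 mm wide; open, the fingers measure 119 mm over their backs; the gripper's body (75 mm by 177 mm) begins 78 mm behind the grasp point.
Start: joints at [-1.308, 0.426, 0.074, 1.606, -0.034, 1.111, -0.067], TCP at [0.27, 0.619, 0.205] pointing down, gripper open.
Joint ranges: [-2.85, 2.85], [-0.5, 2.14], [-1.23, 1.37], [0.21, 2.46], [-1.02, 4.16], [0.16, 2.05], [-2.73, 2.73]. Speed limits (rad/s): [1.89, 1.89, 2.39, 2.39, 3.01, 3.01, 3.01].

INTERFACE

Orientations are given as a unit quaternion [x, y, z, w].
In Python, from cell import get_obs, read_camera, get_calibration, hand_in, regions_of, landmark_of, pinch_z gives the robot as it stands.
- The arm moves only by the tool step_arm, never from a script. Its argument "rows" is a list of rows, each an object with "gripper": the closure in counts, from 0 (fully open) to 255 (shut); "linear": the shift along the tool's x, y, z in m, a list of three; "dr": the turn, a rotation vector about the tool's x, y, z in degrees, a list of three. A call has 1 to 5 rows; each row shifts and turns the commanded pose from where the row before left it, along the tool's axes as they then stand; what a row does not reach is not made up. A row lasts 1/10 s, in which the tool goes at most 50 mm and 8.59 degrees, less where a joint would pass 70% of its speed; a pose out of reach is approached as far as the arm can. A call is refused whole if a number of a shift passes 0.05 or a number of a turn 8.59, either way. A call with a gripper value outside its range is refused whole. The fingers move at their own pace and stop on an object; "force" is the grip in N (left out, the last holds). Time passes only in rows, so rows that do not move let the fingers close. It gives the time, the measured TCP pose, the force, the opening and the grip force at its end, in the units of the state.
- get_obs(): the state, without advancing time (a new reading comes with each control period).
- read_camera(name): name is "scene" or "top" or "wrist"; returns the picture (384x512x3 uint8, red, green, blue); there is no depth.
- get_calibration(name): a dict with "K" (3x3 intrinsics, pixels), "extrinsics" (4x4, takes a point from world to camera coordinates). Camera axes: x right, y up, looking along -z (the intrinsics and any distortion apply to the point x, -y, -z); pixel columns grow to the right and rows downward; lengths in m; the calibration is good to about 2 mm. A picture is of the moment at which its call begins: read the wrist's pose just before it. get_calibration takes no time and is no camera call; for the wrist camera it gives the pose at the moment of the call.
- hand_in(): hands the job in; it is judged then, once.
Trained networks look in the newest picture that a camera, given by its name, has taken for a name from the list of things; names that differ only in an ending like _2 or _b are one class to them, and where a whole thing is asked for, a point or a joint stands for the part that bears it (a point fixed in the world has none). Each returns a list of dicts, best first, with "p" (0 to 1); they miss things now and then, are a little off and sometimes report something else, mostly with a low value. They report only what shows in the picture. A call takes as long as a camera call. They do not tell look-alikes from the thing itself.
- regions_of(camera, target): "region" (384x512 bool, what is visible of it).
- landmark_of(camera, target): "position" ([x, y, z] in m, in world coordinates, good to about 4 mm: a listed point, or the origin of a listed thing).
The state is a dict: "clock": time; "qpos": joint angles; "dq": joint speeds; "joint_torque": joint torques, N m; "tcp_pos": TCP position; "eef_rot": TCP orientation; "contact_force": force on the tool from outside, world axes, zero at the start; "wrist_torque": the same for the moment, N m; "opening": finger opening in m; "gripper_force": force on a finger pad.
Only numpy, scipy, OpenCV 4.12 (cv2) and the standard library are available. Lean on these libraries where they do the work, as an engineer would, in place of code of your own. Each camera call takes 0.05 s, during which the arm holds its last target. There are 200 camera calls.

TASK

Open the air filter of the small vacuum unit on the bench: press its snap tab down until the cover springs loose, then push the cover along its guides, off its seat and away from the tab, until the filter opening is completely uncovered, and leave the cover lying flat on top of the unit. Do it with the fingertips alone: push gently, never grip or lift the cover, and leave the things standing around the unit where they are.

Things in the scene. Friction and masses are not known exactly. Their poses are not given: they have to be found in the camera images.
- unit: fixed vacuum unit: white box 300 (x) x 156 (y) mm on a dark plinth; flat top ('seat level') 60 mm above the bench. Origin: centre of its underside on the bench; z up; x from the tab end to the end stop, the way the cover is pushed. Along x on top: from -150 mm a land 7 mm above seat level with the tab recessed in it; from -92 the cover; from 18 an empty flat ledge; end stop at 138.
- opening (a point): centre of the filter opening in the unit's top, at seat level (axes as the unit's): 78 mm along x, 86 mm along y (unit x = -74 to 4 mm), hidden by the cover at the start. Beside cover and ledge run two guides, y = +/-57 to 69 mm, 13.5 mm high over seat level; four lugs on them (unit x = -86 to -68 and -2 to 16 mm) reach over the cover's edges to y = +/-51 mm, 17.5 mm high.
- tab_top (a point): centre of the top face of the snap tab: a dark ribbed pad 32 x 32 mm at unit x = -116, y = 0 mm, 8 mm in front of the shut cover's edge. At rest its top is 16 mm above seat level, 4 mm above the cover's plate and 9 mm above the land around it. Moves with the tab; axes as the unit's.
- tab (a joint): travel of the snap tab, m: 0 at rest, grows as it is pressed straight down, 0.007 fully in (2 N to start, up to 8 N fully in); springs back when let go. The catch frees the cover at about 0.0045; until then the cover cannot be pushed. Once free, two spring plungers kick the cover about 13 mm along x, clear of the catch, and the tab may be let go.
- cover: loose grey filter cover, 110 x 110 mm, plate top 12 mm above its underside, 0.09-0.18 kg. Origin: centre of its underside, shut at unit x = -37, y = 0, z = 60 mm; axes as the unit's, 2 mm play in the guides. Slides along unit x with under 3 N. Opening just completely uncovered after 96 mm of travel from shut (origin at unit x = 59 mm), end stop after 120 mm (83 mm): aim between.
- ridge (a point): middle of the top of the cover's finger ridge: a bar across the cover, 64 mm wide (y), 10 mm thick (x), 15 mm high over the plate, 15 mm from the cover's origin toward the tab, 40 mm from the cover's front edge. A fingertip fits between tab and ridge and pushes the ridge's face that looks to the tab, a few mm above the plate. Axes as the cover's.
- bottle: bystander: white bottle, 54 mm across, 105 mm high; origin: centre of its foot
- rack: bystander: grey rack 112 x 22 mm with five tubes, 80 mm high; origin: centre of its foot
- cassette: bystander: white reagent cassette 95 x 36 mm with two round caps, 68 mm high; origin: centre of its foot
- spare: bystander: spare filter in a dark frame lying flat, 74 x 82 mm, 18 mm high; origin: centre of its underside
Things that resemble listed ones, but are neither listed nor needed, are in the scene too. What is shaped like the cover but yellow is not meant.

How it is judged:
By the outcome, as a careful person would: the job done as asked, in the order asked, and still so for the second after the job is handed in, with the robot touching nothing.
It also fails if it takes over 38 s, if anything falls off the work surface, if the arm or the gripper's body presses on something with over 40 N, if the wrist force passes 120 N, or if a joint passes its speed limit or range.

## Working session

There is one attempt and no reset: what is moved stays moved. The work goes in short steps, Python scripts to look and compute and a tool call to move; the robot and the scene stay as the last step left them, time stands still between calls to the robot, and variables do not carry over. Pictures are saved under pics/ and viewed, at most 10 in all, crops included, and the job is handed in when it is done.

Besides the shell and the picture viewer there is one more tool, called after ">>>" in YAML: its name, and indented under it one key for each argument. step_arm: Moves the arm, as the interface text tells. Its arguments: {"type":"object","properties":{"rows":{"type":"array"},"force":{"type":"number"}},"required":["rows"]}

```bash
mkdir -p pics
cat > h.py <<'E'
import numpy as np, cv2
from cell import *
np.set_printoptions(precision=4,suppress=True)
def save(cam,name):
    im=read_camera(cam); cv2.imwrite(f'pics/{name}.png',im[:,:,::-1]); return im
def proj(cam,P):
    c=get_calibration(cam); p=c['extrinsics']@np.append(P,1); q=c['K']@np.array([p[0],-p[1],-p[2]]); return q[:2]/q[2]
E
python3 - <<'E'
from h import *
o=get_obs();print({k:np.array(v) for k,v in o.items()},pinch_z() if callable(pinch_z) else pinch_z)
a=save('scene','s1');b=save('top','t1')
cv2.imwrite('pics/st1.png',np.vstack([a,b])[:,:,::-1][:, :])
for cam in('scene','top'):
  for t in('unit','opening','tab_top','cover','ridge','bottle','rack','cassette','spare'):
    print(cam,t,[(round(d['p'],2),np.array(d['position']),proj(cam,d['position']).round()) for d in landmark_of(cam,t)[:3]])
E
```

```text
{'clock': array(0.), 'qpos': array([-1.3085,  0.4267,  0.0739,  1.6066, -0.0341,  1.1108, -0.0671]), 'dq': array([ 0.0015, -0.0002, -0.0017, -0.0009, -0.0001, -0.0015,  0.0012]), 'joint_torque': array([ -0.0002, -93.5777,   3.6669, -45.4198,  -0.0487,   0.02  ,
         0.0002]), 'tcp_pos': array([0.27  , 0.6182, 0.2048]), 'eef_rot': array([ 0.2045,  0.9789, -0.0006, -0.0001]), 'contact_force': array([-0.0466,  0.1168,  0.0314]), 'wrist_torque': array([ 0.0037,  0.0325, -0.0449]), 'gripper_force': array(0.), 'opening': array(0.0943)} 0.0188
scene unit [(0.56, array([ 0.5804, -0.0349,  0.0022]), array([247., 228.])), (0.31, array([ 0.4281,  0.0651, -0.0011]), array([240., 186.]))]
scene opening [(0.6, array([ 0.5441, -0.0443,  0.0607]), array([236., 210.])), (0.35, array([ 0.4699, -0.0703,  0.0743]), array([213., 198.]))]
scene tab_top [(0.47, array([ 0.4688, -0.0703,  0.0754]), array([212., 197.]))]
scene cover [(0.88, array([ 0.5408, -0.0434,  0.0625]), array([235., 209.])), (0.83, array([ 0.3686, -0.2786,  0.0006]), array([139., 231.])), (0.41, array([0.5846, 0.1378, 0.0016]), arra
[... 398 characters left out ...]
., 278.]))]
top unit [(0.91, array([ 0.5761, -0.0331,  0.0031]), array([273., 191.]))]
top opening []
top tab_top [(0.48, array([ 0.4628, -0.0715,  0.0754]), array([288., 227.]))]
top cover [(0.68, array([ 0.3621, -0.2804, -0.0021]), array([356., 263.]))]
top ridge [(0.81, array([ 0.5341, -0.053 ,  0.0916]), array([282., 201.])), (0.75, array([ 0.3687, -0.2648,  0.0231]), array([353., 261.]))]
top bottle [(0.78, array([0.4266, 0.0638, 0.0013]), array([241., 240.]))]
top rack [(0.91, array([ 0.5249, -0.223 , -0.0005]), array([336., 208.]))]
top cassette [(0.95, array([ 0.5852,  0.1329, -0.0031]), array([219., 187.]))]
top spare [(0.57, array([ 0.6741, -0.1796, -0.0005]), array([321., 160.]))]
```

View pics/t1.png

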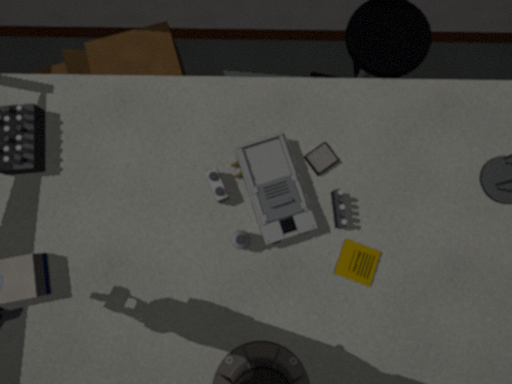

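View pics/s1.png

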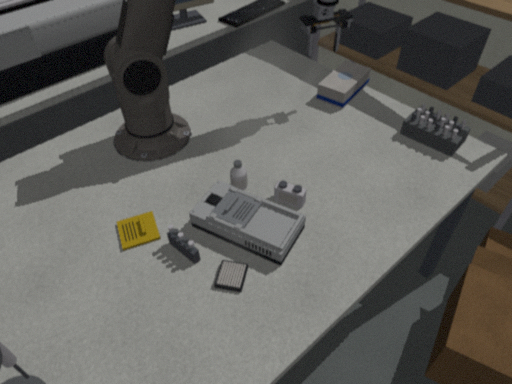

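The top view shows the unit with its dark tab near (288,227), the grey cover and ridge at about (280,197), and the yellow decoy at (358,262). In the scene view the unit is at (247,220). The unit's yaw is about 18°. I'll turn the tool to match, then move above the tab.

>>> step_arm:
  rows:
    - {"gripper": 255,"linear": [0,0,0],"dr": [0,0,-8.36]}
    - {"gripper": 255,"linear": [0,0,0],"dr": [0,0,-8.36]}
    - {"gripper": 255,"linear": [0,0,0],"dr": [0,0,-8.36]}
    - {"gripper": 255,"linear": [0,0,0],"dr": [0,0,-8.36]}
    - {"gripper": 255,"linear": [0,0,0],"dr": [0,0,-8.36]}
  force: 20

```text
clock: 1.5
tcp_pos: [0.2702, 0.6185, 0.2055]
eef_rot: [-0.161, 0.987, -0.0, -0.0]
contact_force: [-0.0, -0.1, -0.9]
opening: 0.0576
gripper_force: 0.0
```

>>> step_arm:
  rows:
    - {"gripper": 255,"linear": [0,-0.048,0],"dr": [0,0,0]}
    - {"gripper": 255,"linear": [0,-0.048,0],"dr": [0,0,0]}
    - {"gripper": 255,"linear": [0,-0.048,0],"dr": [0,0,0]}
    - {"gripper": 255,"linear": [0,-0.048,0],"dr": [0,0,0]}
    - {"gripper": 255,"linear": [0,-0.048,0],"dr": [0,0,0]}

```text
clock: 2.0
tcp_pos: [0.3455, 0.3886, 0.2056]
eef_rot: [-0.158, 0.987, 0.0, 0.0]
contact_force: [1.4, 0.9, 0.0]
opening: 0.0173
gripper_force: 0.0
```

>>> step_arm:
  rows:
    - {"gripper": 255,"linear": [0.005,-0.048,0],"dr": [0,0,0]}
    - {"gripper": 255,"linear": [0.005,-0.048,0],"dr": [0,0,0]}
    - {"gripper": 255,"linear": [0.005,-0.048,0],"dr": [0,0,0]}
    - {"gripper": 255,"linear": [0.005,-0.048,0],"dr": [0,0,0]}
    - {"gripper": 255,"linear": [0.005,-0.048,0],"dr": [0,0,0]}

```text
clock: 2.5
tcp_pos: [0.3965, 0.1529, 0.2058]
eef_rot: [-0.158, 0.987, 0.0, 0.0]
contact_force: [0.8, -0.3, -0.1]
opening: 0.0006
gripper_force: 0.0
```

>>> step_arm:
  rows:
    - {"gripper": 255,"linear": [0,-0.048,0],"dr": [0,0,0]}
    - {"gripper": 255,"linear": [0,-0.048,0],"dr": [0,0,0]}
    - {"gripper": 255,"linear": [0,-0.048,0],"dr": [0,0,0]}
    - {"gripper": 255,"linear": [0,-0.048,0],"dr": [0,0,0]}
    - {"gripper": 255,"linear": [0,-0.036,0],"dr": [0,0,0]}

```text
clock: 3.0
tcp_pos: [0.468, -0.0647, 0.2059]
eef_rot: [-0.157, 0.988, -0.0, 0.001]
contact_force: [1.4, 0.9, 0.5]
opening: 0.0007
gripper_force: 0.0
```

>>> step_arm:
  rows:
    - {"gripper": 255,"linear": [0,0,0],"dr": [0,0,0]}
    - {"gripper": 255,"linear": [0,0,0],"dr": [0,0,0]}

```text
clock: 3.2
tcp_pos: [0.4675, -0.0622, 0.2055]
eef_rot: [-0.157, 0.988, -0.0, -0.0]
contact_force: [-0.6, 0.9, 0.5]
opening: 0.0006
gripper_force: 0.0
```

```bash
cat > m.py <<'E'
from h import *
import sys
o=get_obs();print(np.array(o['tcp_pos']),np.array(o['eef_rot']),o['clock'])
save('wrist',sys.argv[1])
for cam in('wrist','top'):
  if cam=='top': read_camera('top')
  for t in('unit','tab_top','cover','ridge'):
    print(cam,t,[(round(d['p'],2),np.array(d['position']),proj(cam,d['position']).round()) for d in landmark_of(cam,t)[:3]])
print('tcp px',proj('wrist',o['tcp_pos']))
E
python3 m.py w1
```

```text
[ 0.4675 -0.0622  0.2055] [-0.1574  0.9875 -0.     -0.0001] 3.2
wrist unit []
wrist tab_top [(0.74, array([ 0.4739, -0.07  ,  0.0754]), array([243., 182.]))]
wrist cover [(0.75, array([ 0.3636, -0.2804, -0.0033]), array([97., 18.]))]
wrist ridge [(0.81, array([ 0.3721, -0.2634,  0.0254]), array([99., 25.]))]
top unit [(0.55, array([ 0.5763, -0.0325,  0.0015]), array([273., 191.]))]
top tab_top [(0.31, array([ 0.584 ,  0.1343, -0.0009]), array([219., 188.]))]
top cover [(0.83, array([ 0.3623, -0.2814, -0.0017]), array([356., 263.])), (0.61, array([ 0.5456, -0.0434,  0.0579]), array([278., 198.]))]
top ridge [(0.64, array([ 0.3683, -0.2662,  0.0274]), array([354., 261.])), (0.55, array([ 0.5334, -0.0515,  0.0911]), array([281., 201.]))]
tcp px [251.7671 227.6065]
```

View pics/w1.png

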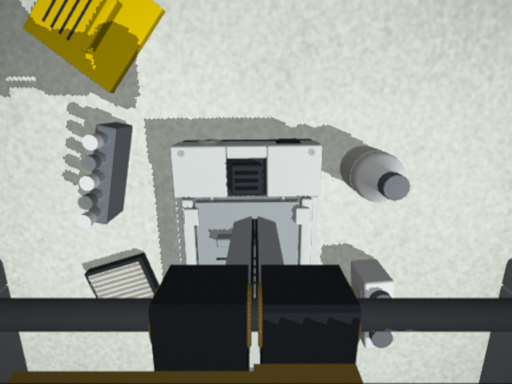

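The wrist view shows the tab pad at about (247,177), with the unit square to the image and the land spanning columns 173–321. The fingertips are at about (252,225).

Run:
```python
from h import *
from scipy.spatial.transform import Rotation as R
c=get_calibration('wrist');E=np.linalg.inv(c['extrinsics']);o=get_obs()
def ray(uv,z):
    d=np.linalg.inv(c['K'])@[*uv,1]; d=E[:3,:3]@[d[0],-d[1],-d[2]]; C=E[:3,3]; return C+d*(z-C[2])/d[2]
Rt=R.from_quat(o['eef_rot'])
im=cv2.imread('pics/w1.png').max(2)
m=(im<70)[150:200,215:280]; n,l,s,ce=cv2.connectedComponentsWithStats(m.astype('uint8')); print(s+[215,150,0,0,0],ce+[215,150])
for uv,z in(((247,177),.076),((173,197),.067),((321,195),.067),((173,144),.067),((321,142),.067)):
    P=ray(uv,z);print(uv,P,Rt.inv().apply(P-o['tcp_pos']))
print(Rt.as_matrix())
```

```text
[[ 215  150   65   50 1853]
 [ 227  159   39   37 1397]] [[247.646  173.0119]
 [246.1432 176.4739]]
(247, 177) [ 0.4673 -0.0684  0.076 ] [ 0.0024 -0.0065  0.1295]
(173, 197) [ 0.515  -0.1362  0.067 ] [-0.0217 -0.0858  0.1385]
(321, 195) [0.4634 0.013  0.067 ] [-0.0193  0.0721  0.1385]
(173, 144) [ 0.4602 -0.1503  0.067 ] [ 0.0348 -0.082   0.1385]
(321, 142) [ 0.4109 -0.0077  0.067 ] [0.0369 0.0689 0.1385]
[[-0.9498 -0.313   0.    ]
 [-0.313   0.9498  0.    ]
 [-0.      0.     -1.    ]]
```

>>> step_arm:
  rows:
    - {"gripper": 255,"linear": [0.003,-0.0065,0.02],"dr": [0,0,0]}
    - {"gripper": 255,"linear": [0,0,0.04],"dr": [0,0,0]}
    - {"gripper": 255,"linear": [0,0,0.04],"dr": [0,0,0]}
    - {"gripper": 255,"linear": [0,0,0.018],"dr": [0,0,0]}
    - {"gripper": 255,"linear": [0,0,0],"dr": [0,0,0]}

```text
clock: 4.2
tcp_pos: [0.4651, -0.069, 0.0854]
eef_rot: [-0.158, 0.987, -0.0, -0.002]
contact_force: [1.1, 0.1, 0.6]
opening: 0.0002
gripper_force: 0.0
```

>>> step_arm:
  rows:
    - {"gripper": 255,"linear": [0,0,0.003],"dr": [0,0,0]}
    - {"gripper": 255,"linear": [0,0,0.003],"dr": [0,0,0]}
    - {"gripper": 255,"linear": [0,0,0.003],"dr": [0,0,0]}
    - {"gripper": 255,"linear": [0,0,0.002],"dr": [0,0,0]}
    - {"gripper": 255,"linear": [0,0,0],"dr": [0,0,0]}

```text
clock: 4.7
tcp_pos: [0.4668, -0.0689, 0.0766]
eef_rot: [-0.158, 0.987, 0.0, 0.0]
contact_force: [0.1, -0.9, -0.5]
opening: 0.0004
gripper_force: 0.0
```

>>> step_arm:
  rows:
    - {"gripper": 255,"linear": [0,0,0.002],"dr": [0,0,0]}
    - {"gripper": 255,"linear": [0,0,0.002],"dr": [0,0,0]}
    - {"gripper": 255,"linear": [0,0,0.001],"dr": [0,0,0]}
    - {"gripper": 255,"linear": [0,0,0.001],"dr": [0,0,0]}
    - {"gripper": 255,"linear": [0,0,0],"dr": [0,0,0]}

```text
clock: 5.2
tcp_pos: [0.4669, -0.069, 0.0704]
eef_rot: [-0.158, 0.987, -0.0, 0.0]
contact_force: [-0.3, 0.9, 3.6]
opening: 0.0003
gripper_force: 1.8
```

```bash
python3 m.py w2
```

```text
[ 0.4669 -0.069   0.0704] [-0.1582  0.9874 -0.0001  0.    ] 5.2
wrist unit []
wrist tab_top []
wrist cover [(0.72, array([ 0.5562, -0.0422,  0.0614]), array([249., 343.]))]
wrist ridge [(0.69, array([0.4232, 0.0557, 0.0009]), array([411., 193.])), (0.66, array([ 0.541 , -0.0469,  0.0898]), array([249., 355.]))]
top unit [(0.25, array([ 0.5479, -0.0461,  0.0878]), array([279., 196.]))]
top tab_top []
top cover [(0.77, array([ 0.5584, -0.039 ,  0.0591]), array([276., 194.]))]
top ridge [(0.65, array([ 0.368 , -0.2665,  0.0285]), array([354., 261.])), (0.64, array([ 0.545 , -0.0465,  0.0888]), array([280., 197.]))]
tcp px [252.839  227.9803]
```

View pics/w2.png

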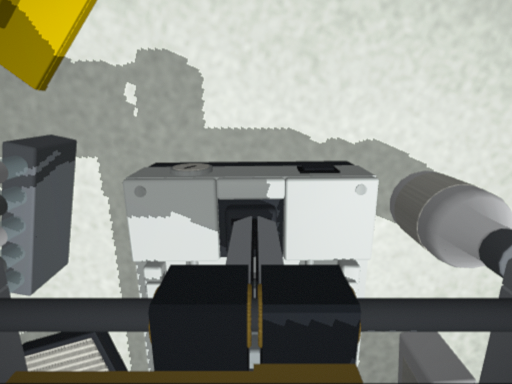

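The fingertips sit on the tab at (253,215). Both the wrist and top networks put the cover about 12 mm further along, which suggests it has sprung free. I'll press 1 mm more to be sure, then rise.

>>> step_arm:
  rows:
    - {"gripper": 255,"linear": [0,0,0.001],"dr": [0,0,0]}
    - {"gripper": 255,"linear": [0,0,0],"dr": [0,0,0]}

```text
clock: 5.9
tcp_pos: [0.4669, -0.0689, 0.0694]
eef_rot: [-0.158, 0.987, -0.0, 0.0]
contact_force: [2.0, 0.1, 4.7]
opening: 0.0006
gripper_force: 2.0
```

>>> step_arm:
  rows:
    - {"gripper": 255,"linear": [0,0,-0.02],"dr": [0,0,0]}
    - {"gripper": 255,"linear": [0,0,-0.02],"dr": [0,0,0]}
    - {"gripper": 255,"linear": [0,0,0],"dr": [0,0,0]}

```text
clock: 6.2
tcp_pos: [0.4675, -0.0691, 0.1111]
eef_rot: [-0.158, 0.987, -0.0, 0.001]
contact_force: [0.1, 0.5, 0.7]
opening: 0.0006
gripper_force: 0.0
```

```bash
python3 m.py w3
```

```text
[ 0.4675 -0.0691  0.1111] [-0.1581  0.9874 -0.      0.0011] 6.2
wrist unit []
wrist tab_top [(0.9, array([ 0.4732, -0.0709,  0.077 ]), array([247., 219.]))]
wrist cover []
wrist ridge []
top unit [(0.42, array([ 0.5432, -0.0486,  0.0887]), array([280., 197.]))]
top tab_top []
top cover [(0.97, array([ 0.5588, -0.0389,  0.0595]), array([276., 193.])), (0.62, array([ 0.5457, -0.0475,  0.0905]), array([280., 196.]))]
top ridge [(0.88, array([ 0.5447, -0.0481,  0.088 ]), array([280., 197.])), (0.69, array([ 0.3685, -0.2689,  0.0265]), array([355., 261.])), (0.62, array([ 0.5592, -0.0377,  0.0608]), array([276., 193.]))]
tcp px [252.2207 230.5892]
```

View pics/w3.png

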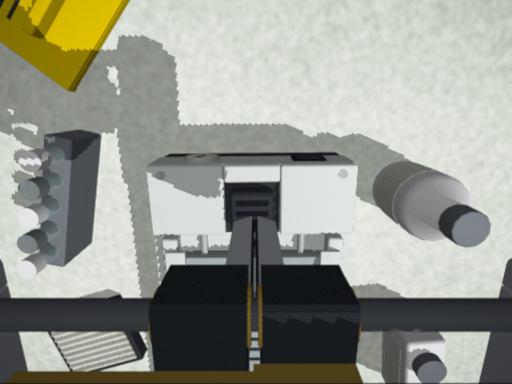

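The tab pad is back up at (247,205) and the fingertips are free. I'll move 45 mm forward, which is behind the ridge, and lower to about 6 mm above the plate.

>>> step_arm:
  rows:
    - {"gripper": 255,"linear": [-0.02,0,0],"dr": [0,0,0]}
    - {"gripper": 255,"linear": [-0.025,0,0],"dr": [0,0,0]}
    - {"gripper": 255,"linear": [0,0,0.02],"dr": [0,0,0]}
    - {"gripper": 255,"linear": [0,0,0.012],"dr": [0,0,0]}
    - {"gripper": 255,"linear": [0,0,0],"dr": [0,0,0]}

```text
clock: 7.2
tcp_pos: [0.5079, -0.0551, 0.0759]
eef_rot: [-0.158, 0.987, 0.0, -0.002]
contact_force: [-0.3, -0.7, -0.4]
opening: 0.0005
gripper_force: 0.0
```

>>> step_arm:
  rows:
    - {"gripper": 255,"linear": [-0.006,0,0],"dr": [0,0,0]}
    - {"gripper": 255,"linear": [-0.006,0,0],"dr": [0,0,0]}
    - {"gripper": 255,"linear": [-0.006,0,0],"dr": [0,0,0]}
    - {"gripper": 255,"linear": [-0.006,0,0],"dr": [0,0,0]}
    - {"gripper": 255,"linear": [-0.006,0,0],"dr": [0,0,0]}

```text
clock: 7.7
tcp_pos: [0.5385, -0.0454, 0.0777]
eef_rot: [-0.158, 0.987, 0.0, 0.0]
contact_force: [-1.4, -0.6, 2.2]
opening: 0.0007
gripper_force: 0.9
```

>>> step_arm:
  rows:
    - {"gripper": 255,"linear": [-0.007,0,0],"dr": [0,0,0]}
    - {"gripper": 255,"linear": [-0.007,0,0],"dr": [0,0,0]}
    - {"gripper": 255,"linear": [-0.007,0,0],"dr": [0,0,0]}
    - {"gripper": 255,"linear": [-0.007,0,0],"dr": [0,0,0]}
    - {"gripper": 255,"linear": [-0.007,0,0],"dr": [0,0,0]}

```text
clock: 8.2
tcp_pos: [0.5718, -0.0344, 0.0774]
eef_rot: [-0.158, 0.987, 0.0, -0.0]
contact_force: [-2.3, -0.4, 0.0]
opening: 0.0006
gripper_force: 0.9
```

>>> step_arm:
  rows:
    - {"gripper": 255,"linear": [-0.007,0,0],"dr": [0,0,0]}
    - {"gripper": 255,"linear": [-0.007,0,0],"dr": [0,0,0]}
    - {"gripper": 255,"linear": [-0.006,0,0],"dr": [0,0,0]}
    - {"gripper": 255,"linear": [-0.005,0,0],"dr": [0,0,0]}
    - {"gripper": 255,"linear": [0,0,0],"dr": [0,0,0]}

```text
clock: 8.7
tcp_pos: [0.5957, -0.0265, 0.0774]
eef_rot: [-0.158, 0.987, -0.0, 0.0]
contact_force: [-1.1, -0.2, -0.1]
opening: 0.0003
gripper_force: 0.0
```

```bash
python3 m.py w4
```

```text
[ 0.5957 -0.0265  0.0774] [-0.1584  0.9874 -0.0001  0.0002] 8.7
wrist unit [(0.66, array([ 0.581 , -0.0319, -0.0011]), array([253., 176.]))]
wrist tab_top []
wrist cover []
wrist ridge []
top unit [(0.62, array([ 0.6749, -0.1799, -0.0045]), array([321., 160.]))]
top tab_top []
top cover [(0.75, array([ 0.3619, -0.2818, -0.0013]), array([356., 263.])), (0.26, array([ 0.5861,  0.1357, -0.0017]), array([218., 187.]))]
top ridge [(0.65, array([ 0.3698, -0.2658,  0.0265]), array([354., 261.]))]
tcp px [252.9679 229.2069]
```

View pics/w4.png

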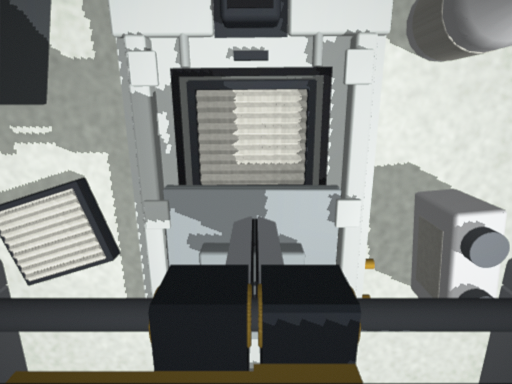

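The cover's front edge is at row 187, with the opening (rows 68 to 187) mostly uncovered. It has travelled about 84 mm, so I'll push about 24 mm more.

>>> step_arm:
  rows:
    - {"gripper": 255,"linear": [-0.006,0,0],"dr": [0,0,0]}
    - {"gripper": 255,"linear": [-0.006,0,0],"dr": [0,0,0]}
    - {"gripper": 255,"linear": [-0.006,0,0],"dr": [0,0,0]}
    - {"gripper": 255,"linear": [-0.004,0,0],"dr": [0,0,0]}
    - {"gripper": 255,"linear": [-0.002,0,0],"dr": [0,0,0]}

```text
clock: 9.7
tcp_pos: [0.6182, -0.0191, 0.0774]
eef_rot: [-0.158, 0.987, -0.0, -0.0]
contact_force: [-1.8, -0.6, 2.0]
opening: 0.0005
gripper_force: 0.9
```

>>> step_arm:
  rows:
    - {"gripper": 255,"linear": [0,0,0],"dr": [0,0,0]}
    - {"gripper": 255,"linear": [0.01,0,0],"dr": [0,0,0]}
    - {"gripper": 255,"linear": [0,0,-0.04],"dr": [0,0,0]}
    - {"gripper": 255,"linear": [0.03,0,-0.05],"dr": [0,0,0]}
    - {"gripper": 255,"linear": [0.05,0,-0.03],"dr": [0,0,0]}

```text
clock: 10.2
tcp_pos: [0.5438, -0.0439, 0.1882]
eef_rot: [-0.159, 0.987, -0.0, 0.001]
contact_force: [0.7, 0.6, 0.3]
opening: 0.0004
gripper_force: 0.0
```

>>> step_arm:
  rows:
    - {"gripper": 255,"linear": [0.04,0,0],"dr": [0,0,0]}
    - {"gripper": 255,"linear": [0.02,0,0],"dr": [0,0,0]}
    - {"gripper": 255,"linear": [0,0,0],"dr": [0,0,0]}

```text
clock: 10.5
tcp_pos: [0.4832, -0.0637, 0.1864]
eef_rot: [-0.157, 0.988, 0.001, 0.0]
contact_force: [0.3, 0.4, -0.4]
opening: 0.0006
gripper_force: 0.0
```

```bash
python3 m.py w5
```

```text
[ 0.4832 -0.0637  0.1864] [-0.1573  0.9876  0.0007  0.0002] 10.5
wrist unit [(0.18, array([ 0.4728, -0.0718,  0.0752]), array([248., 168.]))]
wrist tab_top [(0.56, array([ 0.4719, -0.069 ,  0.0738]), array([251., 167.]))]
wrist cover [(0.53, array([ 0.645 , -0.0112,  0.0607]), array([252., 321.]))]
wrist ridge [(0.79, array([ 0.3726, -0.2678,  0.0289]), array([88., -2.])), (0.66, array([ 0.631 , -0.0196,  0.0865]), array([249., 325.]))]
top unit [(0.63, array([ 0.579 , -0.0347, -0.0012]), array([274., 190.]))]
top tab_top []
top cover [(0.92, array([ 0.3635, -0.2809, -0.0007]), array([356., 262.]))]
top ridge [(0.65, array([ 0.6347, -0.0166,  0.0873]), array([269., 166.])), (0.65, array([ 0.369 , -0.2649,  0.0241]), array([353., 261.]))]
tcp px [252.6142 223.4549]
```

View pics/w5.png

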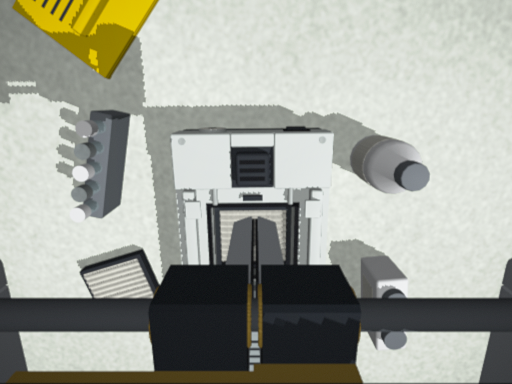

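The tab is up at (252,167) and the opening shows at (253,235), with nothing displaced. The networks put the cover at about 107 mm of travel. I'll clear the arm and check from the top camera.

>>> step_arm:
  rows:
    - {"gripper": 255,"linear": [0,0.045,-0.02],"dr": [0,0,0]}
    - {"gripper": 255,"linear": [0,0.045,0],"dr": [0,0,0]}
    - {"gripper": 255,"linear": [0,0.045,0],"dr": [0,0,0]}
    - {"gripper": 255,"linear": [0,0.045,0],"dr": [0,0,0]}
    - {"gripper": 255,"linear": [0,0.045,0],"dr": [0,0,0]}

```text
clock: 11.5
tcp_pos: [0.4151, 0.1528, 0.2062]
eef_rot: [-0.158, 0.987, 0.0, 0.0]
contact_force: [0.9, 0.4, -0.7]
opening: 0.0003
gripper_force: 0.0
```

>>> step_arm:
  rows:
    - {"gripper": 255,"linear": [0,0.045,0],"dr": [0,0,0]}
    - {"gripper": 255,"linear": [0,0.045,0],"dr": [0,0,0]}
    - {"gripper": 255,"linear": [0,0.03,0],"dr": [0,0,0]}
    - {"gripper": 255,"linear": [0,0,0],"dr": [0,0,0]}
    - {"gripper": 255,"linear": [0,0,0],"dr": [0,0,0]}

```text
clock: 12.0
tcp_pos: [0.3783, 0.2653, 0.2058]
eef_rot: [-0.159, 0.987, -0.0, -0.0]
contact_force: [-0.3, -1.6, -0.1]
opening: 0.0005
gripper_force: 0.0
```

Run:
```python
from h import *
a=save('scene','s2');b=save('top','t2')
for cam in('scene','top'):
  for t in('unit','opening','cover','ridge','bottle','rack','cassette','spare'):
    print(cam,t,[(round(d['p'],2),np.array(d['position'])) for d in landmark_of(cam,t)[:3]])
f=lambda i,x,y,w,h:cv2.resize(i[y:y+h,x:x+w],(560,int(560*h/w)),interpolation=cv2.INTER_CUBIC)
cv2.imwrite('pics/c2.png',np.vstack([f(a,160,160,170,90),f(b,200,120,170,90)])[:,:,::-1])
```

```text
scene unit [(0.96, array([ 0.5797, -0.0309, -0.0021])), (0.72, array([ 0.5209, -0.2202, -0.0001]))]
scene opening [(0.88, array([ 0.548 , -0.0441,  0.0603]))]
scene cover [(0.83, array([ 0.6427, -0.0101,  0.0606])), (0.62, array([ 0.3658, -0.2825,  0.0005]))]
scene ridge [(0.65, array([ 0.3708, -0.2601,  0.0267])), (0.57, array([ 0.6253, -0.0134,  0.0886]))]
scene bottle [(0.8, array([ 0.4267,  0.0644, -0.0005]))]
scene rack [(0.78, array([ 0.5222, -0.2237, -0.0006]))]
scene cassette [(0.78, array([ 0.585 ,  0.1376, -0.001 ]))]
scene spare [(0.91, array([ 0.6732, -0.1795, -0.0026]))]
top unit [(0.93, array([ 0.5771, -0.0334, -0.0001])), (0.27, array([ 0.4621, -0.073 ,  0.0743]))]
top opening [(0.82, array([ 0.5469, -0.044 ,  0.0601]))]
top cover [(0.96, array([ 0.3617, -0.2787, -0.0014])), (0.65, array([ 0.6505, -0.0089,  0.0587]))]
top ridge [(0.59, array([ 0.3682, -0.2667,  0.027 ])), (0.55, array([ 0.6372, -0.0159,  0.0887]))]
top bottle [(0.59, array([0.4223, 0.0623, 0.0007]))]
top rack [(0.78, array([ 0.5237, -0.2202,  0.0008]))]
top cassette [(0.76, array([ 0.5858,  0.1368, -0.001 ]))]
top spare [(0.77, array([ 0.6756, -0.179 , -0.0035]))]
```

View pics/c2.png

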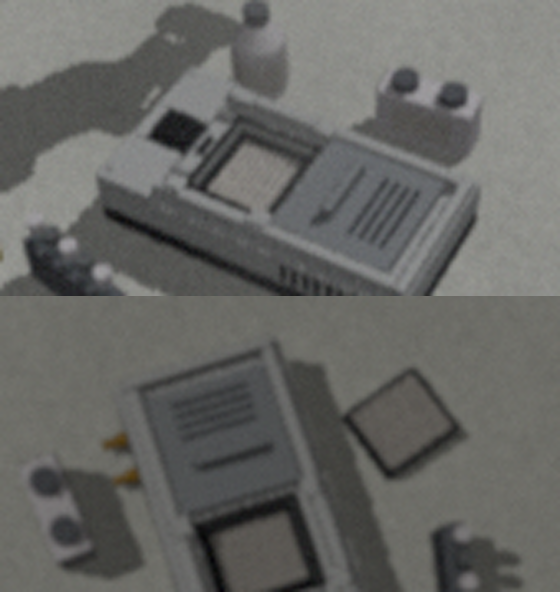

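The crops show the opening fully uncovered with its whole dark frame visible (top crop, about (262,545)). The cover lies flat with a gap to the end stop, at about 107 mm of travel, and the bystanders haven't moved.

```bash
python3 -c "from cell import *;print(hand_in())"
```

```text
the job is handed in; nothing more can be done
None
```

I pressed the tab until the cover sprang loose, then pushed the cover about 107 mm along its guides; the opening is fully uncovered, the cover lies flat short of the end stop, nothing around the unit moved, and I handed the job in at about 12–13 s.

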